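# Put the shunter away in the push-latch stock box

### The arm

A 6-joint arm with a two-finger parallel gripper is mounted at the origin on the work surface. World frame = base frame: x ahead of the robot, y to its left, z up, the work surface at z = 0. Lengths are in mm, angles in rad, forces in N, time in s.
With the tool pointing down it reaches from about 350 to 875 mm from the base axis. Payload 4.2 kg.
Tool frame: the origin (TCP) lies between the finger pads; the fingertips stand 17 mm ahead of it and the grasp point (between the pads) lies 2 mm behind it (nose_length is the distance from the TCP to the fingertips, in mm); z points along the fingers, y is the direction in which the jaws open and shut (so a half turn about z gives the same grasp; the last joint's range is limited). The gripper opens to 85 mm and grips with 20 to 120 N. Pads are 22 mm wide; open, the fingers measure 114 mm over their backs; the gripper's body (76 mm by 85 mm) begins 54 mm behind the grasp point. The pads swing forward as they close: fully open they stand 13 mm farther back than shut.
Start: joints at [-0.989, 0.385, 0.008, 0, -1.194, -0.259], TCP at [198.28, -592.693, 248.312] pointing down, gripper open.
Joint ranges: [-3.14, 3.14], [-1.21, 2.06], [-1.07, 1.41], [-3.16, 2.05], [-2.99, -0.16], [-3.1, 3.1]. Speed limits (rad/s): [2.79, 2.79, 3.14, 3.14, 3.14, 3.14].

### API

Orientations are given as a unit quaternion [x, y, z, w].
In Python, from bench import * gives the robot as it stands.
- The arm moves only by the tool jog_arm, never from a script. Its argument "increments" is a list of rows, each a list of 4 numbers: the shift along the tool's x, y, z in m, then the turn about the tool's z in degrees. A call has 1 to 10 rows; each row is the pose to reach, as a shift and turn from the pose measured when the call began, along the tool's axes at that moment; what a row does not reach only later rows make up. A row lasts 1/8 s, in which the tool goes at most 62.5 mm and 10.7 degrees, less where a joint would pass 70% of its speed; a pose out of reach is approached as far as the arm can. A call with a gripper value outside its range is refused whole. "hand" is the gripper's target within -1 to 1 (fully open at 1, half-way at 0, shut at -1), set as the call begins (left out, the last holds). The fingers move at their own pace and stop on an object; the grip force is fixed at half the most. Time passes only in rows, so rows that repeat a pose let the fingers close. It gives the time, the measured TCP pose, the force and the opening at its end, in the units of the state.
- read_state(): the state, without advancing time (a new reading comes with each control period).
- get_image(name): name is "scene" or "side" or "wrist"; returns the picture (480x640x3 uint8, red, green, blue); there is no depth.
- calibration(name): a dict with "fx", "fy", "cx", "cy" (pixels), "position" and "rotation" of the camera in the world; the wrist camera has in their place "hand_eye" (4x4, takes a point from camera to tool coordinates, whose origin is the TCP and whose axes are the flange's). Camera axes: x right, y up, looking along -z (the intrinsics and any distortion apply to the point x, -y, -z); pixel columns grow to the right and rows downward; lengths in mm; the calibration is good to about 2 mm. A picture is of the moment at which its call begins: read the wrist's pose just before it. calibration takes no time and is no camera call.
- job_done(): hands the job in, once; it reports no verdict.
The state is a dict: "clock": time; "joints": joint angles; "joint_vel": joint speeds; "joint_efforts": joint torques, N m; "position": TCP position; "ee_rot": TCP orientation; "contact_force": force on the tool from outside, world axes, zero at the start; "wrist_torque": the same for the moment, N m; "gripper_width": finger opening in mm.
Only numpy, scipy, OpenCV 4.12 (cv2) and the standard library are available. Lean on these libraries where they do the work, as an engineer would, in place of code of your own. Each camera call takes 0.05 s, during which the arm holds its last target.

### The job

Put the black shunter away in the wooden stock box: press the lid gently down at its inlaid spot until the push latch lets go, take the hand out of the way at once and let the lid spring fully open by itself, untouched. Set the shunter gently down on its wheels in the empty bay beside the tender, then swing the lid shut and press it gently home until the latch catches and holds it. Leave everything else where it is.

Things in the scene. Friction and masses are not known exactly. Their poses are not given: they have to be found in the camera images.
- stockbox: Plywood stock box fixed to the worktop, outside 166 (x) x 222 (y) x 90 mm high, walls and floor 8 mm. Origin: centre of its underside, z up. Its -x side is the front, towards the robot; the lid is hinged along the +x (rear) wall. A divider 6 mm thick and 30 mm high at y = 0 makes two bays, each 150 (x) x 100 mm (y) inside: the tender is in the +y bay, the -y bay is empty.
- bay (a point): Centre of the floor of the empty bay: 53 mm to the -y side of the box's middle, 8 mm above the box's underside. The shunter (104 mm long) stands lengthways, along the box's x; up to 20 mm nearer the front or rear is as good. The open lid stands upright over the rear wall: set the shunter a little to the front and keep hand and wrist forward of the box's x = +65 mm.
- lid (a joint): Angle of the lid, rad. 0 = flush with the box's top; latched it rests between 0 and 0.02; pressed to the latch's stop about -0.07 to -0.02; fully open 1.6 (92 degrees, just past upright). Unlatched, a spring lifts it (about 5 N at the inlaid spot when nearly shut, 2 N or less when open); a damper makes it take about 1.5 s. It stays open by the spring.
- lid_spot (a point): Inlaid dark wooden disc, 22 mm across, on the upper face of the oak lid (145 front to rear x 202 x 8 mm, set between the box's walls): the place to press. 122 mm from the hinge axis and 24 mm from the lid's front edge, on the box's middle line; moves with the lid. More than 15 N on the lid harms the latch. As the lid rises its front edge sweeps up and to the rear.
- latch (a point): Push-push latch inside the front wall, 20 (x) x 54 (y) mm; this point is where it catches the lid's pin. To open: press the spot with 5 to 7 N; it trips 4 to 8 mm below rest (the setting differs each time), just before a hard stop, felt as a steep rise of force; then draw back and the lid follows. To shut: push to the same stop (8 to 10 N) and let go: it is held flush. Too short a push does nothing; one push more opens it.
- lid_hinge (a point): The lid's hinge axis, along the box's y, at the box's x = +73 mm, 86 mm above its underside, in the mid-plane of the lid. At angle a the lid runs from here by -cos a in the box's x and sin a upward for 146 mm; its upper face is 4 mm from the mid-plane and looks to the rear when open. To shut it, push on that face from the rear and follow it round.
- shunter: Small black centre-cab shunting engine with rubber tyres that do not turn, 104 mm long (x) x 37 mm wide over the wheels (y) x 58 mm high, 0.11 to 0.22 kg. Origin: centre of its underside at the wheels' foot, z up. The cab in the middle is the part to grip: 36 mm (x) x 32 mm (y), from 24 to 58 mm above the foot. Hoods at both ends, 24 mm wide, 41 mm high. Both ends are alike: either way round is right.
- tender: Green plastic tender, 80 x 37 x 48 mm, standing in the +y bay of the box (origin at its foot). To be left alone.
- pier: Orange bridge pier, 50 mm across the foot and 68 mm high, standing on the worktop near the shunter (origin at its foot). To be left alone.
- log_wagon: Wooden wagon with three logs, 98 x 37 x 56 mm, on the worktop beyond (origin at its foot). To be left alone.
There are look-alikes about, which are no part of the job. What is shaped like the shunter but blue or pink is not meant.

How it is judged:
By the outcome, as a careful person would: the job done as asked, in the order asked, and still so for the second after the job is handed in, with the robot touching nothing.
It also fails if it takes over 72 s, if anything falls off the work surface, if the arm or the gripper's body presses on something with over 40 N, if the wrist force passes 120 N, or if a joint passes its speed limit or range.

## Working session

There is one attempt and no reset: what is moved stays moved. The work goes in short steps, Python scripts to look and compute and a tool call to move; the robot and the scene stay as the last step left them, time stands still between calls to the robot, and variables do not carry over. Pictures are saved under pics/ and viewed, and the job is handed in when it is done.

Besides the shell and the picture viewer there is one more tool, called after "Request:" by a JSON object that holds its "api" and its "payload". jog_arm: Moves the arm, as the interface text tells. Its arguments: {"type":"object","properties":{"increments":{"type":"array"},"hand":{"type":"number"}},"required":["increments"]}

```bash
ls; mkdir -p pics; python3 - <<'E'
from bench import *
import cv2
s=read_state();print(s)
for n in ["scene","side","wrist"]:
    im=get_image(n);cv2.imwrite(f"pics/{n}0.png",im[:,:,::-1]);print(n,calibration(n))
E
```

```text
pics
{'clock': 0.0, 'joints': array([-9.89382713e-01,  3.85576479e-01,  6.62829481e-03, -5.13402351e-04,
       -1.19399146e+00, -2.58629352e-01]), 'joint_vel': array([ 6.11435674e-04, -4.91552734e-04,  8.33898604e-04, -3.62941240e-05,
       -1.04234996e-03,  7.34289302e-05]), 'joint_efforts': array([-1.51022534e-03, -3.92291164e+01,  1.88400882e+01,  4.18626577e+00,
       -4.69657636e-03,  7.15818743e-06]), 'position': array([ 198.12379828, -592.1923428 ,  247.20834129]), 'ee_rot': array([-1.60598825e-01,  9.87019155e-01,  1.07580123e-03, -2.19147619e-04]), 'contact_force': array([ 0.16163673, -0.19211849,  0.51510036]), 'wrist_torque': array([-0.00650298, -0.01894427,  0.00777293]), 'gripper_width': 85.2226257642485}
scene {'fx': 584.8306043778811, 'fy': 584.8306043778811, 'cx': 324.26201478975815, 'cy': 235.79305871851065, 'position': array([ 882.22931747,  463.50181654, 1340.97669033]), 'rotation': array([0.07247129, 0.25192022, 0.92011622, 0.29098156])}
side {'fx': 609.0012336105755, 'fy': 609.0012336105755, 'cx': 323.61520162826287, 'cy': 245.86286556447413, 'position': array([ 67.03154312, 819.11681633, 785.27410391]), 'rotation': array([-0.09573223,  0.45560577,  0.86610076, -0.1820115 ])}
wrist {'fx': 386.7078893336914, 'fy': 386.7078893336914, 'cx': 322.56714959143034, 'cy': 234.2204619546083, 'hand_eye': array([[ 2.29799392e-04,  9.54090792e-01,  2.99517457e-01,
         7.86185962e+01],
       [ 9.99999969e-01, -2.48519053e-04,  2.44071104e-05,
         1.33933908e+00],
       [ 9.77223940e-05,  2.99517442e-01, -9.54090820e-01,
        -1.25124463e+02],
       [ 0.00000000e+00,  0.00000000e+00,  0.00000000e+00,
         1.00000000e+00]])}
```

View pics/scene0.png

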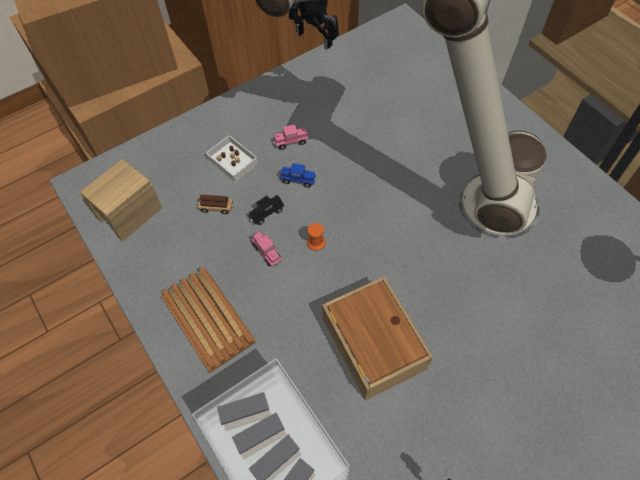

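View pics/side0.png

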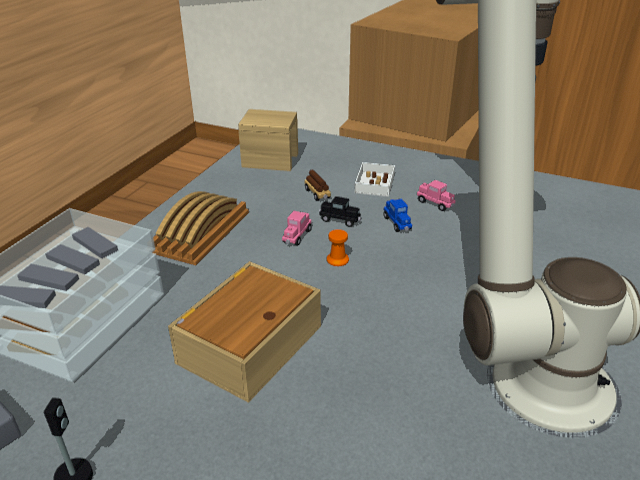

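View pics/wrist0.png

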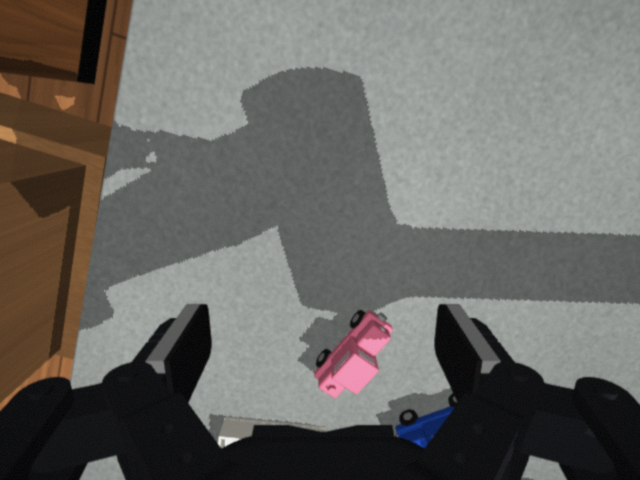

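The scene view shows the box around (378,335) with the disc at (395,321), the shunter at (266,209), the pier at (316,237) and the pink one at (266,248). In the side view the shunter is at (340,211) and the disc at (269,315). I'll enlarge both areas.

```bash
python3 - <<'E'
import cv2,numpy as np
a=cv2.imread("pics/scene0.png");b=cv2.imread("pics/side0.png")
r=lambda i,x,y,w,h,k:cv2.resize(i[y:y+h,x:x+w],None,fx=k,fy=k,interpolation=cv2.INTER_CUBIC)
cv2.imwrite("pics/c1.png",r(a,310,265,130,140,4))
cv2.imwrite("pics/c2.png",r(b,160,255,170,150,4))
cv2.imwrite("pics/c3.png",np.hstack([r(a,240,185,50,50,8),r(b,315,185,50,50,8)]))
E
```

```text
(no output)
```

View pics/c1.png

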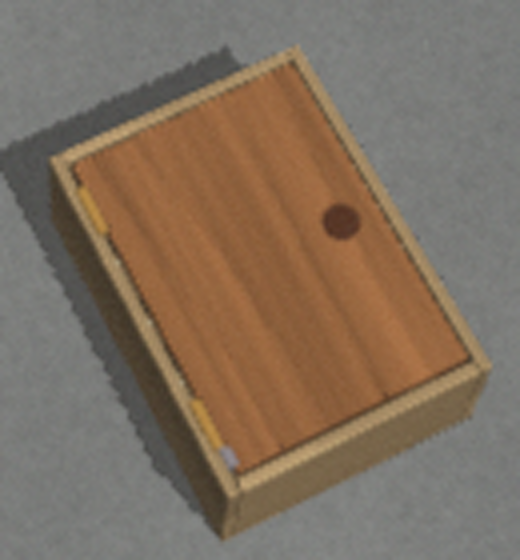

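View pics/c2.png

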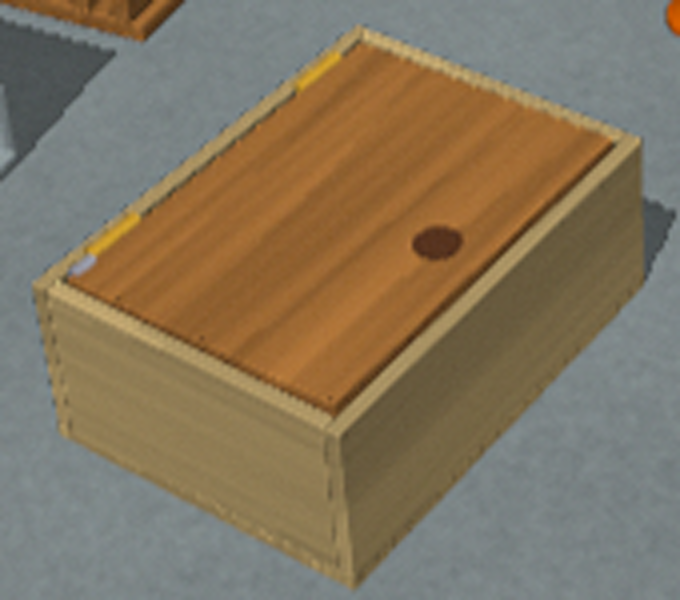

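View pics/c3.png

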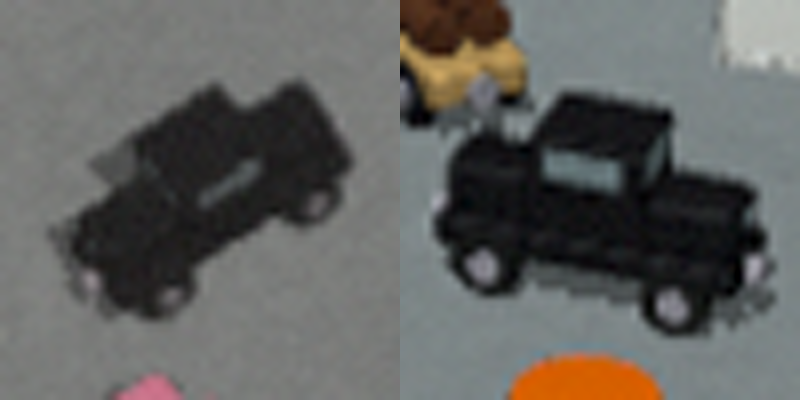

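```bash
cat > h.py <<'E'
from bench import *
import numpy as np, cv2
from scipy.spatial.transform import Rotation as R
from scipy.optimize import least_squares
C={n:calibration(n) for n in ["scene","side","wrist"]}
def cam(n,s=None):
    c=C[n]
    if n!="wrist": return R.from_quat(c["rotation"]).as_matrix(),np.array(c["position"])
    T=c["hand_eye"];Rt=R.from_quat(s["ee_rot"]).as_matrix()
    return Rt@T[:3,:3],Rt@T[:3,3]+s["position"]
def proj(n,P,s=None):
    A,p=cam(n,s);q=(np.atleast_2d(P)-p)@A;c=C[n]
    return np.c_[c["cx"]+c["fx"]*q[:,0]/-q[:,2],c["cy"]-c["fy"]*q[:,1]/-q[:,2]]
def ray(n,uv,s=None):
    A,p=cam(n,s);c=C[n];d=A@np.array([(uv[0]-c["cx"])/c["fx"],-(uv[1]-c["cy"])/c["fy"],-1]);return p,d
def onplane(n,uv,z,s=None):
    p,d=ray(n,uv,s);return p+d*(z-p[2])/d[2]
E
cat > box.py <<'E'
from h import *
f=lambda a,o,k:np.array(a)/k+np.array(o)+0.5/k-.5
ftl=[-83,-111,90];ftr=[-83,111,90];rtl=[83,-111,90];rtr=[83,111,90];d=[-49,0,90]
fbr=[-83,111,0];rbr=[83,111,0];fbl=[-83,-111,0]
sc=[(297,48),(490,367),(52,160),(230,492),(342,221),(472,415),(225,537)];sP=[ftl,ftr,rtl,rtr,d,fbr,rbr]
si=[(640,138),(335,432),(360,28),(38,287),(437,243),(352,585),(642,285),(65,435)];iP=[ftl,ftr,rtl,rtr,d,fbr,fbl,rbr]
uv1=f(sc,(310,265),4);uv2=f(si,(160,255),4)
def W(p,P):
    return np.array(P)@R.from_euler("z",p[3]).as_matrix().T+p[:3]
def res(p): return np.r_[(proj("scene",W(p,sP))-uv1).ravel(),(proj("side",W(p,iP))-uv2).ravel()]
r=least_squares(res,[600,100,0,0],loss="soft_l1",x_scale=[100,100,100,.1]);print(r.x,r.cost);print(res(r.x).reshape(-1,2).round(1))
for n,uv in (("scene",uv1),("side",uv2)):print(onplane(n,uv[4],89))
# shunter
g=lambda a,o:f(a,o,8)
for z,l in ((58,[(213,85),(258,130),(135,150)]),(0,[(165,318),(312,225)])):
    for q in l: print("scene",z,onplane("scene",g(q,(240,185)),z))
for z,l in ((58,[(170,93),(272,118),(248,165),(140,142)]),(0,[(85,293),(275,332)])):
    for q in l: print("side",z,onplane("side",g(q,(315,185)),z))
E
python3 box.py
```

```text
[ 5.21315291e+02  1.21224401e+02  1.20468091e+00 -1.53051630e-01] 10.478804165596355
[[ 0.2 -1.6]
 [ 1.  -0.5]
 [-1.2 -0.9]
 [-0.4  1.4]
 [-0.4  0.2]
 [-0.2  0.1]
 [-1.1  1.2]
 [ 1.1 -0.1]
 [ 0.9  0.9]
 [-0.7 -1.3]
 [-2.  -1.2]
 [ 0.4  1. ]
 [ 0.7  1.5]
 [ 0.7  0.1]
 [-1.3 -0.1]]
[471.16163698 128.17679413  89.        ]
[475.92568687 124.52684426  89.        ]
scene 58 [ 520.11539864 -355.03882309   58.        ]
scene 58 [ 517.52149844 -331.18170203   58.        ]
scene 58 [ 554.8122392  -347.97951485   58.        ]
scene 0 [ 567.28736302 -320.89526152    0.        ]
scene 0 [ 506.81521846 -323.53126168    0.        ]
side 58 [ 550.53926075 -353.01945899   58.        ]
side 58 [ 517.10805863 -351.50535337   58.        ]
side 58 [ 513.39654501 -323.37797963   58.        ]
side 58 [ 547.43460411 -322.85632971   58.        ]
side 0 [ 565.70766044 -324.48997312    0.        ]
side 0 [ 505.01646064 -327.31385212    0.        ]
```

```bash
cat >> h.py <<'E'
def go(P,ang=None,s=None):
    """print tool-frame shift (m) and turn (deg) to world TCP P (mm) and tool-x direction ang (deg)"""
    s=s or read_state();A=R.from_quat(s["ee_rot"]).as_matrix()
    cur=np.degrees(np.arctan2(A[1,0],A[0,0]))
    d=A.T@(np.array(P)-s["position"])/1000
    t=0 if ang is None else -((ang-cur+180)%360-180)
    print("pos",s["position"].round(1),"ang",round(cur,2),"w",round(s["gripper_width"],1),"F",s["contact_force"].round(2),"t",s["clock"]);print("shift",d.round(4),"turn",round(t,2),"n",np.linalg.norm(d)*1000/62.5)
E
python3 -c "
from h import *
go([500,125,255],171.2)"
```

```text
pos [ 198.1 -592.3  247.5] ang -161.51 w 85.3 F [0.59 0.02 0.07] t 0.15
shift [-0.5137  0.5846 -0.0066] turn 27.29 n 12.452560115327191
```

Request:
{"api": "jog_arm", "payload": {"increments": [[-0.04,0.0455,0,2],[-0.08,0.091,0,4],[-0.12,0.1365,0,6],[-0.16,0.182,0,8],[-0.2,0.2275,-0.002,10],[-0.24,0.273,-0.003,13],[-0.28,0.3185,-0.004,16],[-0.32,0.364,-0.005,19],[-0.36,0.4095,-0.005,22],[-0.4,0.455,-0.005,27.3]], "hand": -1}}

```text
clock: 1.4
position: [433.5, -32.0, 253.4]
ee_rot: [0.078, 0.997, 0.001, -0.0]
contact_force: [1.5, -1.9, -0.1]
gripper_width: 0.3
```

```bash
python3 -c "
from h import *
go([500,125,255],171.2)"
```

```text
pos [433.5 -32.  253.4] ang 171.06 w 0.3 F [ 1.46 -1.88 -0.15] t 1.4
shift [-0.0413  0.1654 -0.0013] turn -0.14 n 2.7278199294642795
```

Request:
{"api": "jog_arm", "payload": {"increments": [[-0.014,0.055,0,0],[-0.028,0.11,0,0],[-0.041,0.165,-0.001,0],[-0.041,0.165,-0.001,0],[-0.041,0.165,-0.001,0]]}}

```text
clock: 2.02
position: [499.1, 124.5, 254.1]
ee_rot: [0.078, 0.997, 0.0, -0.001]
contact_force: [-0.4, -0.2, -0.2]
gripper_width: 0.1
```

```bash
python3 - <<'E'
from h import *
import json
s=read_state();im=get_image("wrist");cv2.imwrite("pics/w1.png",im[:,:,::-1])
json.dump({k:np.array(s[k]).tolist() for k in("position","ee_rot")},open("w1.json","w"));print(s["position"],s["contact_force"],s["joint_vel"].round(3))
E
```

```text
[499.08195704 124.4779204  254.11015062] [-0.36326912 -0.23300807 -0.22115924] [-0.02  -0.017 -0.011  0.002  0.001 -0.001]
```

View pics/w1.png

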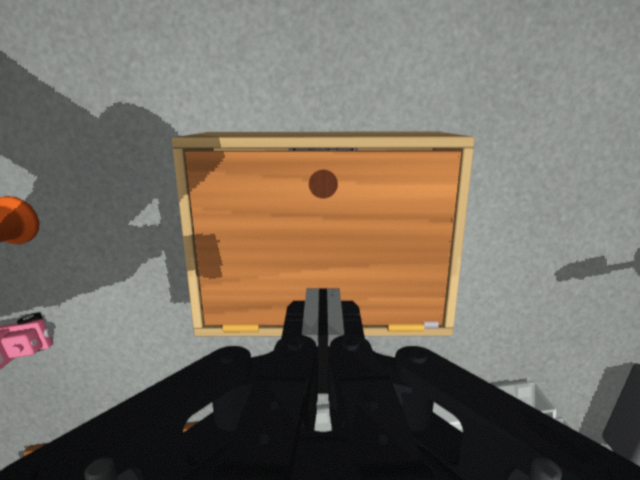

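The wrist view has the box's top corners at (174,137), (474,137), (193,335) and (453,335), with the disc at (323,184).

```bash
cat > w1fit.py <<'E'
from h import *
import json
s={k:np.array(v) for k,v in json.load(open("w1.json")).items()}
uv=np.array([(174,137),(474,137),(193.5,335),(453,335),(323,184)],float)
P=np.array([(-83,-111,90),(-83,111,90),(83,-111,90),(83,111,90),(-49,0,90)])
W=lambda p:P@R.from_euler("z",p[2]).as_matrix().T+[p[0],p[1],0]
f=lambda p:(proj("wrist",W(p),s)-uv).ravel()
r=least_squares(f,[521,121,-.15],x_scale=[100,100,.1]);print(r.x,f(r.x).reshape(-1,2).round(1));print(W(r.x)[4])
for u in uv: print(onplane("wrist",u,90,s))
E
python3 w1fit.py; python3 box.py | head -1
```

```text
[ 5.19229874e+02  1.22448225e+02 -1.56406508e-01] [[-3.1 -0.5]
 [ 2.4 -0.3]
 [-0.1  1.6]
 [ 0.2  1.7]
 [ 0.6 -0.9]]
[470.82799622 130.08093458  90.        ]
[420.67417547  27.87158834  90.        ]
[454.47502658 243.28806177  90.        ]
[5.82446403e+02 3.12831298e-01 9.00000000e+01]
[616.84475556 219.06954922  90.        ]
[471.43799025 129.51936022  90.        ]
[ 5.21315291e+02  1.21224401e+02  1.20468091e+00 -1.53051630e-01] 10.478804165596355
```

```bash
python3 -c "
from h import *
go([471.7,129.5,113],171.1)"
```

```text
pos [499.  123.9 254.4] ang 171.03 w 0.3 F [ 0.68 -0.69 -0.18] t 2.075
shift [0.0277 0.0011 0.1414] turn -0.07 n 2.305261183479578
```

Request:
{"api": "jog_arm", "payload": {"increments": [[0.014,0.001,0.05,0],[0.028,0.001,0.1,0],[0.028,0.001,0.13,0],[0.028,0.001,0.138,0],[0.028,0.001,0.141,0],[0.028,0.001,0.141,0]]}}

```text
clock: 2.82
position: [472.2, 129.6, 114.6]
ee_rot: [0.078, 0.997, 0.001, 0.0]
contact_force: [-0.4, -0.5, -0.0]
gripper_width: -0.2
```

```bash
python3 - <<'E'
from h import *
go([471.7,129.5,105],171.1)
im=get_image("side");cv2.imwrite("pics/s1.png",cv2.resize(im[200:380,150:350,::-1],None,fx=3,fy=3))
E
```

```text
pos [472.2 129.6 114.6] ang 171.0 w -0.2 F [-0.43 -0.55 -0.  ] t 2.825
shift [ 0.0005 -0.0002  0.0096] turn -0.1 n 0.15313916721971388
```

View pics/s1.png

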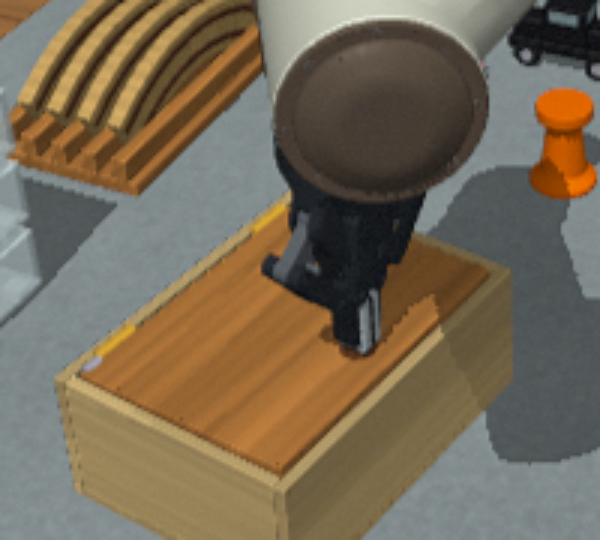

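The closed fingertips are over the disc. Descending in small steps.

Request:
{"api": "jog_arm", "payload": {"increments": [[0,0,0.002,0],[0,0,0.004,0],[0,0,0.005,0]]}}

```text
clock: 3.25
position: [472.2, 129.7, 109.6]
ee_rot: [0.078, 0.997, 0.001, 0.001]
contact_force: [-0.6, -0.6, 1.6]
gripper_width: 0.0
```

Request:
{"api": "jog_arm", "payload": {"increments": [[0,0,0.002,0]]}}

```text
clock: 3.38
position: [472.1, 129.7, 108.0]
ee_rot: [0.078, 0.997, 0.001, 0.001]
contact_force: [-2.6, -0.1, 5.2]
gripper_width: -0.2
```

Request:
{"api": "jog_arm", "payload": {"increments": [[0,0,0.0015,0]]}}

```text
clock: 3.5
position: [472.1, 129.8, 106.8]
ee_rot: [0.078, 0.997, 0.001, 0.001]
contact_force: [-2.2, -0.4, 4.9]
gripper_width: 0.3
```

Request:
{"api": "jog_arm", "payload": {"increments": [[0,0,0.0015,0]]}}

```text
clock: 3.62
position: [472.1, 129.8, 105.5]
ee_rot: [0.078, 0.997, 0.001, 0.001]
contact_force: [-1.3, -0.1, 5.2]
gripper_width: 0.1
```

Request:
{"api": "jog_arm", "payload": {"increments": [[0,0,0.001,0]]}}

```text
clock: 3.75
position: [472.1, 129.8, 104.9]
ee_rot: [0.078, 0.997, 0.001, 0.001]
contact_force: [-3.0, -0.1, 7.1]
gripper_width: -0.0
```

Request:
{"api": "jog_arm", "payload": {"increments": [[0,0,0.001,0]]}}

```text
clock: 3.88
position: [472.0, 129.8, 104.3]
ee_rot: [0.078, 0.997, 0.001, 0.001]
contact_force: [-2.4, 0.1, 7.0]
gripper_width: -0.1
```

Request:
{"api": "jog_arm", "payload": {"increments": [[0,0,0.001,0]]}}

```text
clock: 4.0
position: [472.1, 129.8, 103.7]
ee_rot: [0.077, 0.997, 0.001, 0.001]
contact_force: [-3.0, -0.3, 5.9]
gripper_width: -0.0
```

Request:
{"api": "jog_arm", "payload": {"increments": [[0,0,0.001,0]]}}

```text
clock: 4.12
position: [472.0, 129.8, 103.2]
ee_rot: [0.077, 0.997, 0.001, 0.001]
contact_force: [-2.3, -0.2, 6.9]
gripper_width: -0.2
```

Request:
{"api": "jog_arm", "payload": {"increments": [[0,0,0.001,0]]}}

```text
clock: 4.25
position: [472.0, 129.8, 102.7]
ee_rot: [0.077, 0.997, 0.001, 0.001]
contact_force: [-3.4, 0.3, 8.0]
gripper_width: -0.2
```

Request:
{"api": "jog_arm", "payload": {"increments": [[0,0,0.001,0]]}}

```text
clock: 4.38
position: [472.1, 129.8, 102.5]
ee_rot: [0.077, 0.997, 0.001, 0.001]
contact_force: [-4.8, 0.1, 10.5]
gripper_width: 0.1
```

A steep rise in force, so that is the stop. Withdrawing at once.

Request:
{"api": "jog_arm", "payload": {"increments": [[0.004,0,-0.05,0],[0.05,0,-0.1,0],[0.1,0,-0.125,0],[0.14,0,-0.14,0]]}}

```text
clock: 4.88
position: [332.3, 151.4, 243.5]
ee_rot: [0.077, 0.997, 0.002, 0.002]
contact_force: [0.3, 0.9, -0.1]
gripper_width: -0.4
```

```bash
python3 - <<'E'
from h import *
print(read_state()["position"])
im=get_image("side");cv2.imwrite("pics/s2.png",cv2.resize(im[150:400,100:400,::-1],None,fx=2,fy=2))
E
```

```text
[332.33755849 151.36474832 243.47911731]
```

View pics/s2.png

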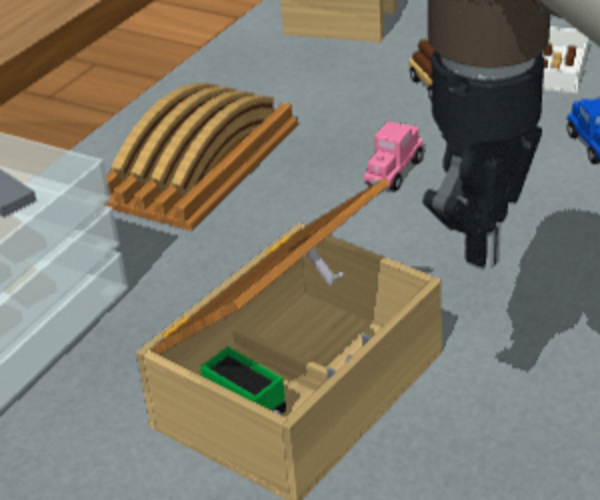

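The lid is swinging open untouched. Going to the shunter.

```bash
python3 -c "
from h import *
go([535,-338,200],182)"
```

```text
pos [329.7 150.9 244.6] ang 171.25 w 0.5 F [-2.09 -1.23 -0.27] t 4.925
shift [-0.2771 -0.4523  0.0427] turn -10.75 n 8.51354585043825
```

Request:
{"api": "jog_arm", "payload": {"increments": [[-0.038,-0.044,0,0],[-0.074,-0.092,0,-1],[-0.108,-0.142,0,-2.5],[-0.14,-0.194,0,-4],[-0.172,-0.247,0,-5.5],[-0.204,-0.3,0.005,-7],[-0.236,-0.353,0.015,-8.5],[-0.26,-0.405,0.028,-10],[-0.277,-0.452,0.04,-10.7],[-0.277,-0.452,0.043,-10.7]], "hand": 1}}

```text
clock: 6.18
position: [534.4, -340.6, 196.4]
ee_rot: [-0.015, 1.0, 0.003, 0.001]
contact_force: [-0.8, 0.4, -0.4]
gripper_width: 85.3
```

Request:
{"api": "jog_arm", "payload": {"increments": [[0,0,0,0],[0,0,0,0]]}}

```text
clock: 6.42
position: [534.4, -339.7, 196.6]
ee_rot: [-0.015, 1.0, 0.003, 0.001]
contact_force: [0.1, -0.1, 1.0]
gripper_width: 85.1
```

```bash
python3 - <<'E'
from h import *
import json
go([535,-338,200],182)
s=read_state();im=get_image("wrist");cv2.imwrite("pics/w2.png",im[:,:,::-1])
json.dump({k:np.array(s[k]).tolist() for k in("position","ee_rot")},open("w2.json","w"))
im=get_image("side");cv2.imwrite("pics/s3.png",cv2.resize(im[150:400,100:400,::-1],None,fx=2,fy=2))
E
```

```text
pos [ 534.4 -339.7  196.6] ang -178.26 w 85.1 F [ 0.07 -0.1   1.01] t 6.425
shift [-0.0007  0.0017 -0.0034] turn -0.26 n 0.06251774840928408
```

View pics/w2.png

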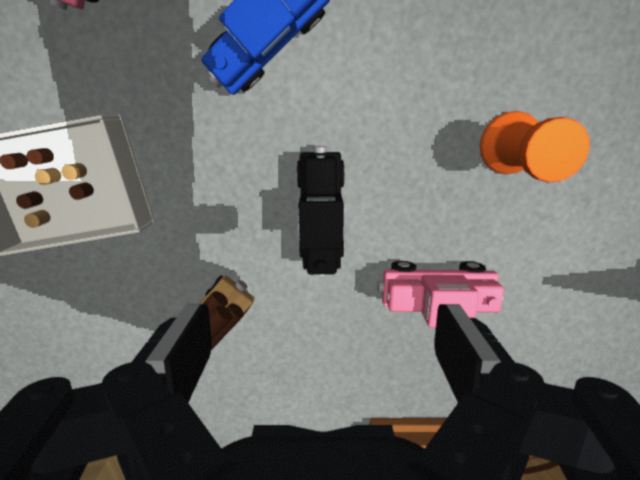

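View pics/s3.png

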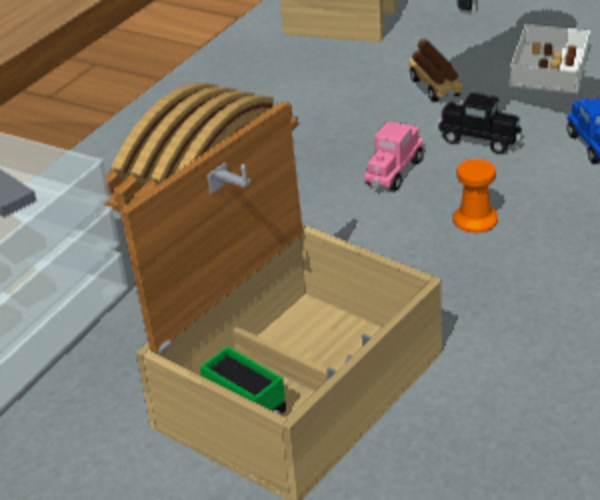

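The lid stands fully open. The shunter is seen in the middle, at about x 298–343 and rows 150–272. I'll enlarge it.

```bash
python3 - <<'E'
import cv2,numpy as np
a=cv2.imread("pics/w2.png")[140:285,260:380];a=np.clip(a.astype(float)*2.2,0,255).astype(np.uint8)
cv2.imwrite("pics/c5.png",cv2.resize(a,None,fx=4,fy=4,interpolation=cv2.INTER_CUBIC))
E
```

```text
(no output)
```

View pics/c5.png

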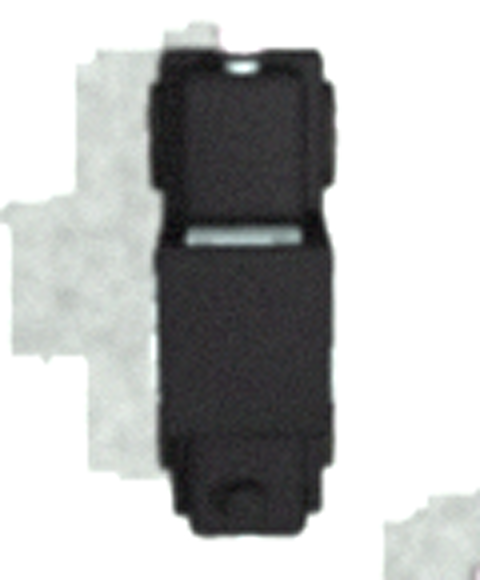

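```bash
python3 - <<'E'
from h import *
import json
s={k:np.array(v) for k,v in json.load(open("w2.json")).items()}
q=lambda x,y:(260+x/4-.4,140+y/4-.4)
for p in [(160,248),(330,248),(162,437),(332,437)]: print(onplane("wrist",q(*p),58,s).round(1))
print("c",onplane("wrist",q(246,342),58,s))
for p,z in [((243.5,135),20),((247.5,530),30),((243,75),41),((242,497),41)]: print(onplane("wrist",q(*p),z,s).round(1))
E
```

```text
[ 515.  -354.7   58. ]
[ 514.1 -325.1   58. ]
[ 549.9 -353.8   58. ]
[ 549.  -323.1   58. ]
c [ 531.58566503 -339.19722455   58.        ]
[ 500.7 -340.5   20. ]
[ 579.6 -337.4   30. ]
[ 486.8 -341.    41. ]
[ 568.  -338.9   41. ]
```

```bash
python3 -c "
from h import *
go([532.5,-339,44],181.8)"
```

```text
pos [ 534.7 -339.6  197.2] ang -178.23 w 85.6 F [-0.08 -0.34  0.67] t 6.525
shift [ 0.0025 -0.0003  0.1532] turn -0.03 n 2.4521641754598344
```

Request:
{"api": "jog_arm", "payload": {"increments": [[0.001,0,0.03,0],[0.002,0,0.06,0],[0.0025,0,0.09,0],[0.0025,0,0.115,0],[0.0025,0,0.135,0],[0.0025,0,0.148,0],[0.0025,0,0.153,0],[0.0025,0,0.153,0]], "hand": 0.35}}

```text
clock: 7.52
position: [532.9, -338.7, 44.7]
ee_rot: [-0.016, 1.0, 0.003, 0.001]
contact_force: [-0.4, 0.4, 0.3]
gripper_width: 57.8
```

```bash
python3 - <<'E'
from h import *
go([532.5,-339,44],181.8)
im=get_image("wrist");cv2.imwrite("pics/w3.png",im[:,:,::-1])
im=get_image("side");cv2.imwrite("pics/s4.png",cv2.resize(im[130:280,260:460,::-1],None,fx=3,fy=3))
E
```

```text
pos [ 532.9 -338.7   44.7] ang -178.2 w 57.8 F [-0.42  0.36  0.26] t 7.525
shift [ 0.0004 -0.0003  0.0007] turn 0.0 n 0.01329887365076617
```

View pics/w3.png

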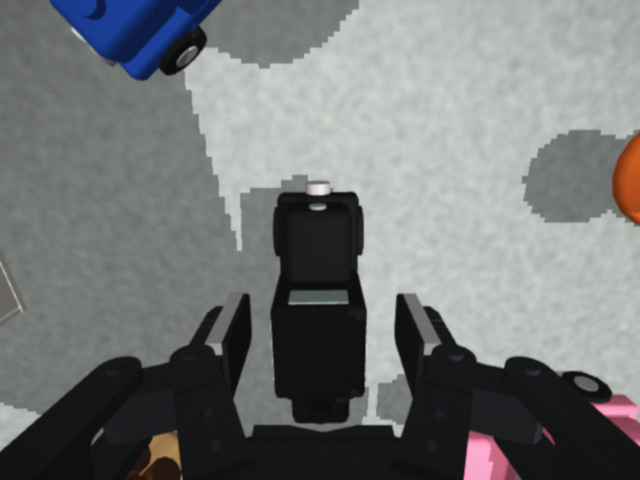

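View pics/s4.png

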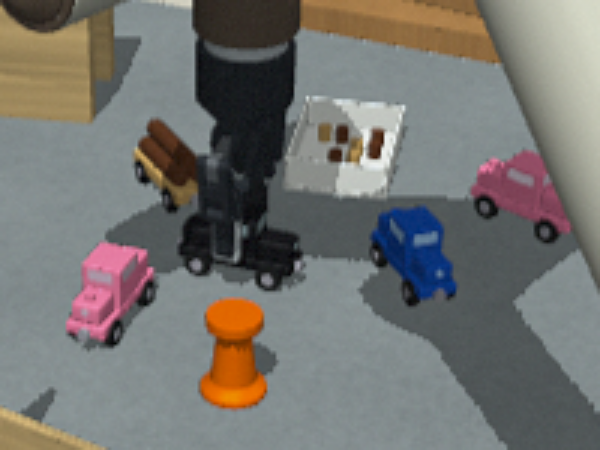

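The fingers straddle the cab evenly, clear of the pink engine. Closing.

Request:
{"api": "jog_arm", "payload": {"increments": [[0,0,0,0],[0,0,0,0],[0,0,0,0],[0,0,0,0],[0,0,0,0]], "hand": -1}}

```text
clock: 8.25
position: [533.7, -339.2, 46.2]
ee_rot: [-0.016, 1.0, 0.002, 0.003]
contact_force: [-0.4, 0.0, 5.7]
gripper_width: 31.3
```

Request:
{"api": "jog_arm", "payload": {"increments": [[0,0,-0.005,0],[0,0,-0.03,0],[0,0,-0.08,0],[0,0,-0.13,0],[0,0,-0.16,0],[0,0,-0.17,0]]}}

```text
clock: 9.0
position: [533.1, -340.1, 217.8]
ee_rot: [-0.016, 1.0, 0.002, 0.004]
contact_force: [0.4, 0.4, -2.0]
gripper_width: 31.3
```

```bash
python3 - <<'E'
from h import *
s=read_state();
im=get_image("side");cv2.imwrite("pics/s5.png",im[:,:,::-1])
im=get_image("wrist");cv2.imwrite("pics/w4.png",im[:,:,::-1])
y=-.155;c,d=np.cos(y),np.sin(y)
b=lambda x,yy:[520+c*x-d*yy,122+d*x+c*yy]
print(b(-8,-53)); go(b(-8,-53)+[220],171.1)
E
```

```text
[np.float64(503.91376249137545), np.float64(70.87042966329443)]
pos [ 532.6 -339.9  216.1] ang -178.21 w 31.4 F [-1.22 -0.16 -1.62] t 9.1
shift [ 0.0158  0.4115 -0.0019] turn 10.69 n 6.588357360031471
```

View pics/w4.png

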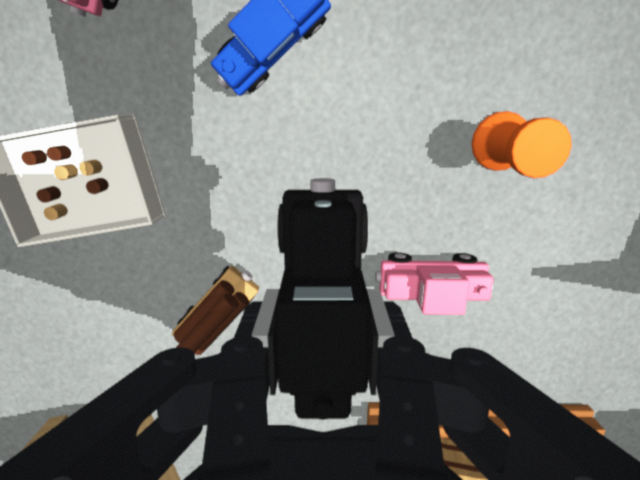

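Held, with the opening at 31.3 mm and nothing else disturbed. Carrying it over the bay.

Request:
{"api": "jog_arm", "payload": {"increments": [[0.001,0.025,-0.002,0.5],[0.003,0.075,-0.002,2],[0.006,0.13,-0.002,3.5],[0.008,0.185,-0.002,5],[0.01,0.24,-0.002,6.5],[0.012,0.295,-0.002,8],[0.014,0.345,-0.002,9.5],[0.015,0.385,-0.002,10.7],[0.016,0.406,-0.002,10.7],[0.016,0.411,-0.002,10.7]]}}

```text
clock: 10.35
position: [502.6, 71.3, 218.0]
ee_rot: [0.077, 0.997, 0.002, 0.001]
contact_force: [-0.8, -0.4, -0.4]
gripper_width: 31.0
```

Request:
{"api": "jog_arm", "payload": {"increments": [[0,0,0,0],[0,0,0,0]]}}

```text
clock: 10.6
position: [502.2, 70.5, 217.1]
ee_rot: [0.077, 0.997, 0.002, -0.0]
contact_force: [-0.5, 0.1, -1.1]
gripper_width: 31.3
```

```bash
python3 - <<'E'
from h import *
im=get_image("wrist");cv2.imwrite("pics/w5.png",im[:,:,::-1])
im=get_image("scene");cv2.imwrite("pics/s6.png",cv2.resize(im[200:440,250:510,::-1],None,fx=2.5,fy=2.5))
go([503.9,70.9,100],171.1)
E
```

```text
pos [502.6  70.5 217.7] ang 171.13 w 31.4 F [-0.87  0.49 -0.86] t 10.7
shift [-1.200e-03  1.000e-04  1.177e-01] turn 0.03 n 1.8830710381012823
```

View pics/w5.png

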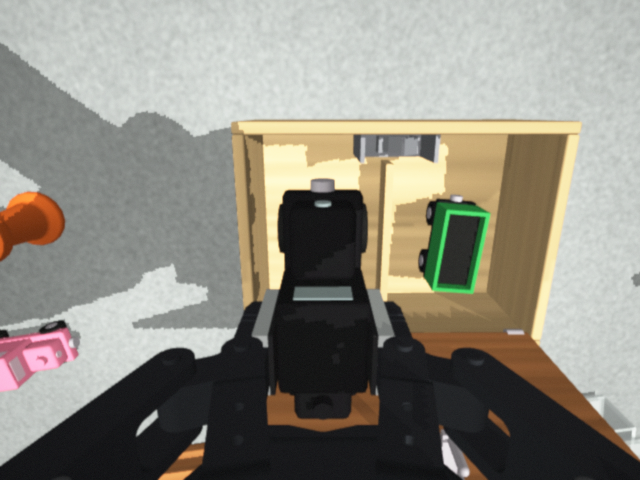

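View pics/s6.png

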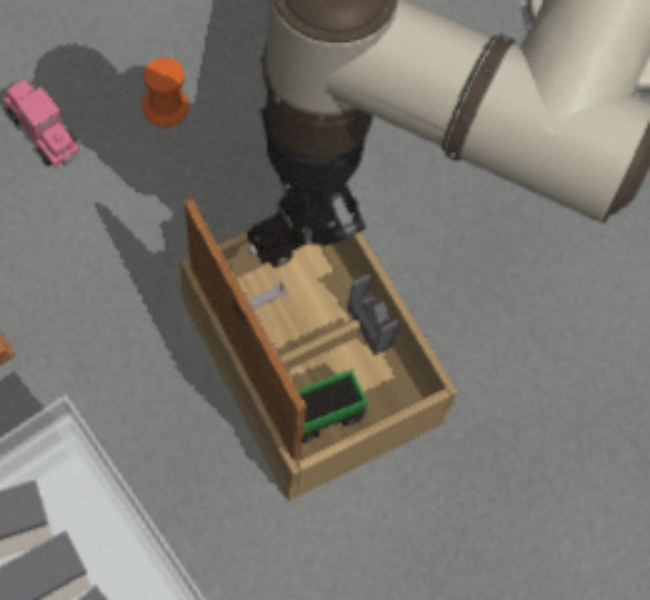

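Request:
{"api": "jog_arm", "payload": {"increments": [[0.001,0,0.03,0],[0.002,0,0.06,0],[0.002,0,0.09,0],[0.002,0,0.115,0],[0.002,0,0.135,0],[0.002,0,0.148,0],[0.002,0,0.155,0],[0.002,0,0.157,0]]}}

```text
clock: 11.7
position: [500.9, 71.3, 60.7]
ee_rot: [0.077, 0.997, 0.002, 0.0]
contact_force: [0.4, 0.1, -0.7]
gripper_width: 31.1
```

Request:
{"api": "jog_arm", "payload": {"increments": [[0,0,0.001,0],[0,0,0.002,0],[0,0,0.003,0]]}}

```text
clock: 12.08
position: [501.1, 71.5, 58.0]
ee_rot: [0.077, 0.997, 0.002, 0.001]
contact_force: [-0.4, -0.1, -1.1]
gripper_width: 30.8
```

Request:
{"api": "jog_arm", "payload": {"increments": [[0,0,0.001,0],[0,0,0.002,0]]}}

```text
clock: 12.32
position: [501.2, 71.5, 56.0]
ee_rot: [0.077, 0.997, 0.002, 0.001]
contact_force: [-0.4, 0.0, -0.5]
gripper_width: 31.0
```

Request:
{"api": "jog_arm", "payload": {"increments": [[0,0,0.001,0]]}}

```text
clock: 12.45
position: [501.2, 71.5, 55.0]
ee_rot: [0.077, 0.997, 0.002, 0.001]
contact_force: [0.4, 0.0, -0.4]
gripper_width: 31.1
```

Request:
{"api": "jog_arm", "payload": {"increments": [[0,0,0.001,0]]}}

```text
clock: 12.58
position: [501.2, 71.5, 54.1]
ee_rot: [0.077, 0.997, 0.002, 0.001]
contact_force: [-2.8, 0.2, 7.2]
gripper_width: 31.1
```

It touched down at TCP 54 as expected. Releasing slowly, part way.

Request:
{"api": "jog_arm", "payload": {"increments": [[0,0,-0.0005,0],[0,0,-0.0005,0],[0,0,-0.0005,0]], "hand": 0.2}}

```text
clock: 12.95
position: [506.3, 75.4, 57.5]
ee_rot: [0.075, 0.997, 0.005, 0.007]
contact_force: [1.9, 10.3, 7.9]
gripper_width: 51.1
```

Request:
{"api": "jog_arm", "payload": {"increments": [[0,0,-0.005,0],[0,0,-0.02,0],[0,0,-0.05,0],[0,0,-0.09,0],[0,0,-0.13,0],[0,0,-0.165,0],[0.03,0,-0.19,0],[0.06,0,-0.2,0],[0.06,0,-0.2,0]]}}

```text
clock: 14.08
position: [442.8, 82.1, 258.4]
ee_rot: [0.075, 0.997, 0.006, 0.008]
contact_force: [1.1, -0.4, 0.4]
gripper_width: 51.1
```

```bash
python3 - <<'E'
from h import *
im=get_image("wrist");cv2.imwrite("pics/w6.png",im[:,:,::-1])
im=get_image("side");cv2.imwrite("pics/s7.png",cv2.resize(im[150:400,100:400,::-1],None,fx=2,fy=2))
go([503.9,70.9,100],171.1)
E
```

```text
pos [444.   82.3 257.2] ang 171.35 w 51.3 F [-0.66 -0.37  0.67] t 14.175
shift [-0.0588 -0.0041  0.158 ] turn 0.25 n 2.6982433304709144
```

View pics/w6.png

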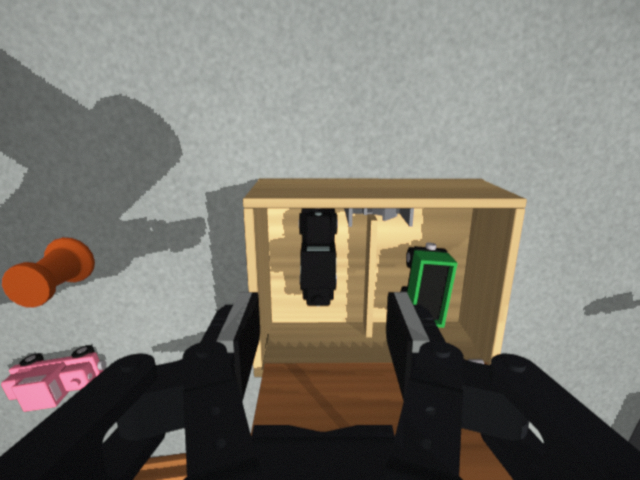

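View pics/s7.png

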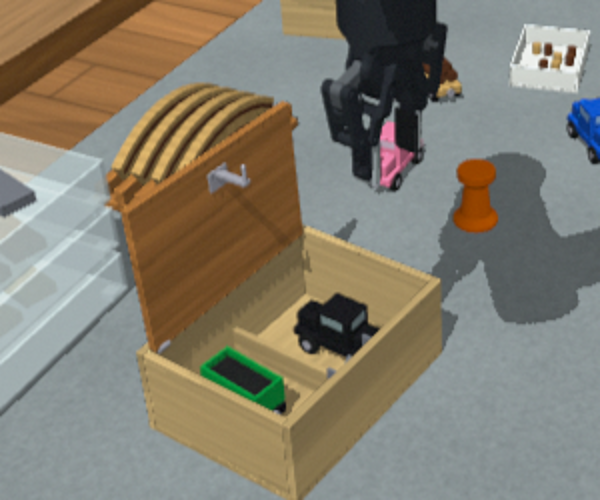

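```bash
python3 - <<'E'
from h import *
s=read_state()
y=-.155;c,d=np.cos(y),np.sin(y)
def tob(p): v=p[:2]-np.array([520,122]);return np.array([c*v[0]+d*v[1],-d*v[0]+c*v[1]]).round(1)
for uv,z in (((318,303),40),((318,260),66),((318,275),66),((300,275),66),((336,275),66),((318,247),60)):print(uv,z,tob(onplane("wrist",uv,z,s)))
im=cv2.imread("pics/w6.png")[170:350,240:530];cv2.imwrite("pics/c6.png",cv2.resize(im,None,fx=2.7,fy=2.7,interpolation=cv2.INTER_CUBIC))
E
```

```text
(318, 303) 40 [ 34.  -52.3]
(318, 260) 66 [-22.2 -52.3]
(318, 275) 66 [ -7.8 -52.3]
(300, 275) 66 [ -7.8 -68.3]
(336, 275) 66 [ -7.8 -36.3]
(318, 247) 60 [-32.1 -52.3]
```

View pics/c6.png

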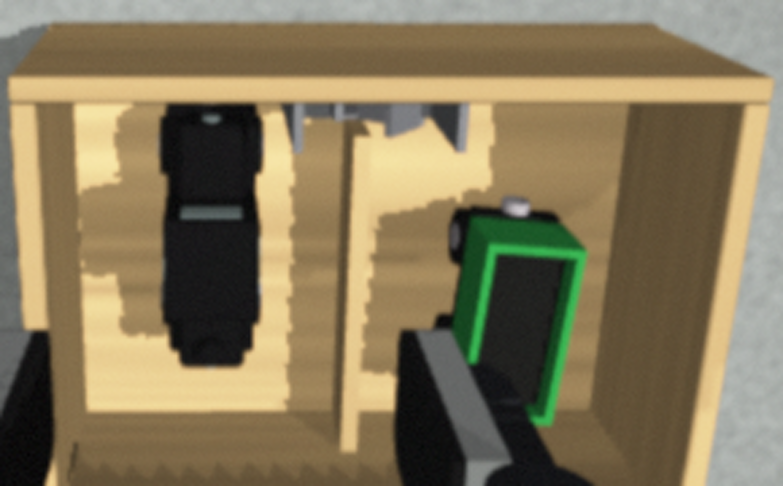

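Shunter is upright, at about box (-12, -52). Now to go up and over, behind the lid, with the fingers shut.

```bash
cat >> h.py <<'E'
Y=-.155;BX=np.array([520,122])
def b2w(x,z,y=0):
    c,d=np.cos(Y),np.sin(Y);return [BX[0]+c*x-d*y,BX[1]+d*x+c*y,z]
def w2b(p):
    c,d=np.cos(Y),np.sin(Y);v=p[:2]-BX;return np.array([c*v[0]+d*v[1],-d*v[0]+c*v[1],p[2]])
E
python3 -c "
from h import *
print(w2b(read_state()['position']))
go(b2w(-10,305),171.1);go(b2w(118,305),171.1);go(b2w(118,228),171.1)"
```

```text
[-68.91531857 -50.99473044 257.24866616]
pos [444.   82.3 257.2] ang 171.35 w 51.3 F [-0.66 -0.37  0.67] t 14.175
shift [-0.0597  0.0513 -0.0464] turn 0.25 n 1.4621993015863344
pos [444.   82.3 257.2] ang 171.35 w 51.3 F [-0.66 -0.37  0.67] t 14.175
shift [-0.1877  0.0508 -0.0447] turn 0.25 n 3.1927112483167797
pos [444.   82.3 257.2] ang 171.35 w 51.3 F [-0.66 -0.37  0.67] t 14.175
shift [-0.1867  0.0499  0.0323] turn 0.25 n 3.135072651428325
```

Request:
{"api": "jog_arm", "payload": {"increments": [[0,0.01,-0.03,0],[-0.015,0.03,-0.047,0.2],[-0.05,0.051,-0.047,0.2],[-0.095,0.051,-0.047,0.2],[-0.14,0.051,-0.046,0.2],[-0.175,0.051,-0.045,0.2],[-0.188,0.051,-0.045,0.2],[-0.188,0.051,-0.045,0.2]], "hand": -1}}

```text
clock: 15.18
position: [637.2, 103.5, 303.8]
ee_rot: [0.078, 0.997, 0.005, 0.006]
contact_force: [0.6, -0.0, 0.4]
gripper_width: -0.4
```

```bash
python3 - <<'E'
from h import *
print(w2b(read_state()['position']),read_state()['ee_rot'])
go(b2w(115,228),171.1)
im=get_image("wrist");cv2.imwrite("pics/w7.png",im[:,:,::-1])
im=get_image("side");cv2.imwrite("pics/s8.png",cv2.resize(im[100:400,100:400,::-1],None,fx=2,fy=2))
E
```

```text
[ 1.18655086e+02 -2.17279608e-01  3.03847671e+02] [0.07775144 0.99694424 0.00484739 0.00577861]
pos [637.2 103.5 303.8] ang 171.08 w -0.4 F [ 0.57 -0.05  0.43] t 15.175
shift [ 0.0045 -0.0006  0.0758] turn -0.02 n 1.2149759965660993
```

View pics/w7.png

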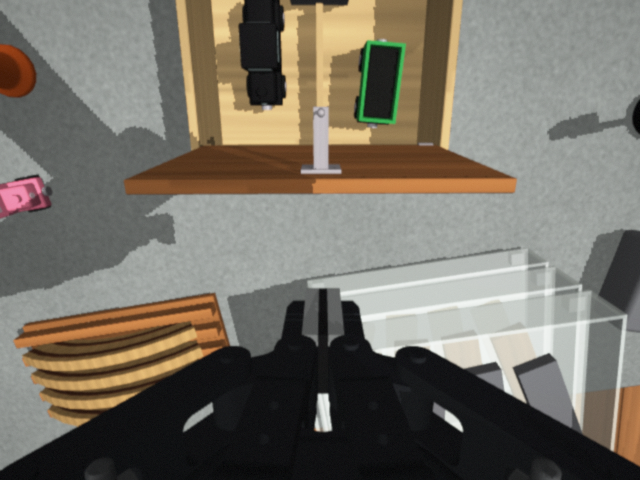

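View pics/s8.png

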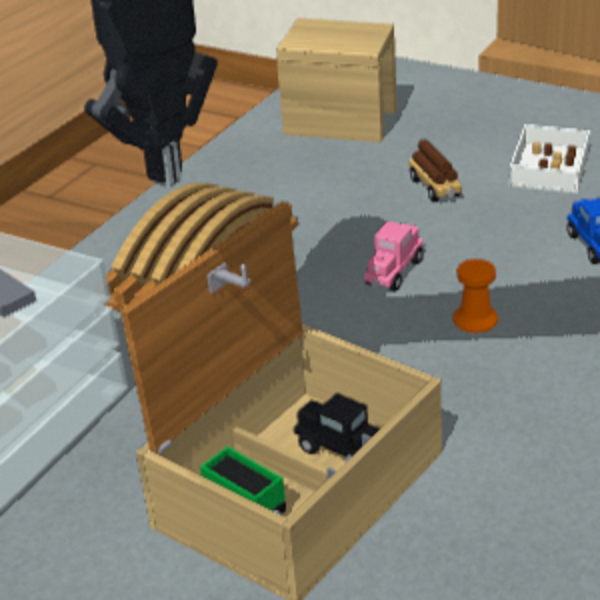

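The fingers are behind the lid, whose top edge is at row 185–192, and everything else is well below. Lowering, then pushing.

Request:
{"api": "jog_arm", "payload": {"increments": [[0.003,0,0.03,0],[0.004,0,0.06,0],[0.004,0,0.075,0],[0.004,0,0.076,0]]}}

```text
clock: 15.78
position: [632.6, 105.3, 229.0]
ee_rot: [0.077, 0.997, 0.005, 0.006]
contact_force: [-0.5, 0.2, 1.0]
gripper_width: -0.1
```

```bash
python3 - <<'E'
from h import *
s=read_state();p=w2b(s['position']);print(p,s['contact_force'])
A=R.from_quat(s["ee_rot"]).as_matrix()
for a in np.r_[1.6,1.5:-.05:-.1]:
    r=122+10*(1.6-a)/1.6
    cx=73-r*np.cos(a)+4*np.sin(a);cz=86+r*np.sin(a)+4*np.cos(a)
    t=np.array(b2w(cx+11,cz+17))
    print(round(a,2),np.round([cx+11,cz+17],1),(A.T@(t-s["position"])/1000).round(4))
E
```

```text
[113.85624301   0.91557857 228.9551063 ] [-0.45329376  0.15308522  0.98173035]
1.6 [ 91.6 224.8] [ 0.0223 -0.0009  0.0039]
1.5 [ 79.3 225.6] [ 0.0346 -0.0009  0.003 ]
1.4 [ 67.  225.1] [ 0.0469 -0.0009  0.0033]
1.3 [ 54.7 223.4] [ 0.0592 -0.0009  0.0048]
1.2 [ 42.6 220.5] [ 0.0713 -0.0009  0.0076]
1.1 [ 30.8 216.3] [ 0.0832 -0.0009  0.0117]
1.0 [ 19.4 211. ] [ 0.0946 -0.001   0.0169]
0.9 [  8.6 204.5] [ 0.1056 -0.001   0.0233]
0.8 [ -1.6 196.9] [ 0.1158 -0.0011  0.0307]
0.7 [-11.  188.3] [ 0.1253 -0.0012  0.0392]
0.6 [-19.6 178.7] [ 0.134  -0.0013  0.0487]
0.5 [-27.2 168.3] [ 0.1417 -0.0014  0.059 ]
0.4 [-33.7 157.1] [ 0.1484 -0.0015  0.0702]
0.3 [-39.1 145.3] [ 0.1539 -0.0016  0.0819]
0.2 [-43.3 132.9] [ 0.1583 -0.0017  0.0943]
0.1 [-46.3 120.1] [ 0.1614 -0.0019  0.107 ]
-0.0 [-48. 107.] [ 0.1632 -0.002   0.1201]
```

Request:
{"api": "jog_arm", "payload": {"increments": [[0.006,0,0.001,0],[0.012,0,0.002,0],[0.016,0,0.003,0],[0.02,0,0.004,0],[0.024,0,0.004,0],[0.028,0,0.004,0]]}}

```text
clock: 16.52
position: [605.4, 109.7, 225.2]
ee_rot: [0.077, 0.997, 0.005, 0.007]
contact_force: [1.4, -1.0, 1.1]
gripper_width: -0.2
```

Request:
{"api": "jog_arm", "payload": {"increments": [[0.004,0,0,0],[0.008,0,0,0],[0.012,0,0,0]]}}

```text
clock: 16.9
position: [593.3, 111.5, 224.8]
ee_rot: [0.077, 0.997, 0.005, 0.007]
contact_force: [2.1, -0.7, -1.5]
gripper_width: -0.1
```

```bash
cat > arc.py <<'E'
from h import *
import sys
s=read_state();p=w2b(s['position']);print(p.round(1),s['contact_force'].round(1))
A=R.from_quat(s["ee_rot"]).as_matrix()
h=float(sys.argv[2]) if len(sys.argv)>2 else 11
for a in float(sys.argv[1])-.05*np.arange(0,12):
    r=122+10*(1.6-a)/1.6
    cx=73-r*np.cos(a)+4*np.sin(a);cz=86+r*np.sin(a)+4*np.cos(a)
    t=np.array(b2w(cx+h,cz+17))
    print(round(a,2),np.round([cx+h,cz+17],1),(A.T@(t-s["position"])/1000).round(4))
E
python3 arc.py 1.5
python3 - <<'E'
from h import *
im=get_image("side");cv2.imwrite("pics/s9.png",cv2.resize(im[130:400,100:400,::-1],None,fx=2,fy=2))
E
```

```text
[ 74.    1.  224.8] [ 2.1 -0.7 -1.5]
1.5 [ 79.3 225.6] [-0.0053 -0.001  -0.0008]
1.45 [ 73.2 225.5] [ 0.0008 -0.001  -0.0008]
1.4 [ 67.  225.1] [ 0.007  -0.001  -0.0005]
1.35 [ 60.8 224.4] [ 0.0132 -0.001   0.0001]
1.3 [ 54.7 223.4] [ 0.0193 -0.001   0.0011]
1.25 [ 48.6 222.1] [ 0.0254 -0.001   0.0023]
1.2 [ 42.6 220.5] [ 0.0314 -0.001   0.0039]
1.15 [ 36.7 218.6] [ 0.0374 -0.001   0.0057]
1.1 [ 30.8 216.3] [ 0.0433 -0.001   0.0079]
1.05 [ 25.1 213.8] [ 0.0491 -0.001   0.0103]
1.0 [ 19.4 211. ] [ 0.0548 -0.0011  0.0131]
0.95 [ 13.9 207.9] [ 0.0603 -0.0011  0.0161]
```

View pics/s9.png

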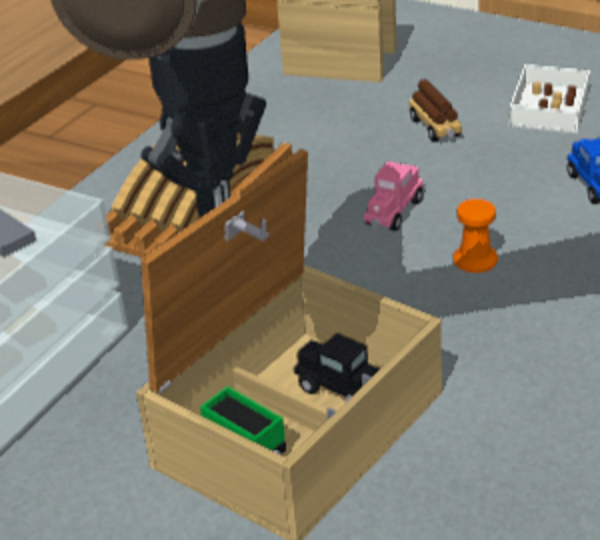

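The lid is being pushed and has started over. Following the arc.

Request:
{"api": "jog_arm", "payload": {"increments": [[0.006,0,0,0],[0.011,0,0,0],[0.016,-0.001,0.001,0],[0.021,-0.001,0.0015,0],[0.026,-0.001,0.0025,0],[0.031,-0.001,0.004,0],[0.037,-0.001,0.0055,0],[0.043,-0.001,0.008,0]]}}

```text
clock: 17.95
position: [550.0, 117.3, 216.2]
ee_rot: [0.077, 0.997, 0.005, 0.007]
contact_force: [4.1, -1.0, -0.3]
gripper_width: 0.1
```

```bash
python3 arc.py 1.1
```

```text
[ 3.040e+01 -1.000e-01  2.162e+02] [ 4.1 -1.  -0.3]
1.1 [ 30.8 216.3] [-0.0005  0.0001 -0.0001]
1.05 [ 25.1 213.8] [0.0053 0.     0.0023]
1.0 [ 19.4 211. ] [0.011  0.     0.0051]
0.95 [ 13.9 207.9] [ 0.0165 -0.      0.0081]
0.9 [  8.6 204.5] [ 0.0219 -0.      0.0114]
0.85 [  3.4 200.8] [ 0.0272 -0.0001  0.015 ]
0.8 [ -1.6 196.9] [ 0.0322 -0.0001  0.0189]
0.75 [ -6.4 192.7] [ 0.0371 -0.0001  0.023 ]
0.7 [-11.  188.3] [ 0.0417 -0.0002  0.0274]
0.65 [-15.4 183.6] [ 0.0462 -0.0002  0.032 ]
0.6 [-19.6 178.7] [ 0.0504 -0.0003  0.0368]
0.55 [-23.5 173.6] [ 0.0544 -0.0003  0.0419]
```

Request:
{"api": "jog_arm", "payload": {"increments": [[0.005,0,0.002,0],[0.011,0,0.005,0],[0.0165,0,0.008,0],[0.022,0,0.0115,0],[0.027,0,0.015,0],[0.032,0,0.019,0],[0.037,0,0.023,0],[0.0415,0,0.0275,0],[0.046,0,0.032,0],[0.0505,0,0.037,0]]}}

```text
clock: 19.2
position: [500.6, 125.4, 178.5]
ee_rot: [0.077, 0.997, 0.005, 0.007]
contact_force: [4.1, -1.2, 1.5]
gripper_width: -0.1
```

```bash
python3 arc.py 0.6
python3 - <<'E'
from h import *
im=get_image("side");cv2.imwrite("pics/s10.png",cv2.resize(im[130:400,100:400,::-1],None,fx=2,fy=2))
E
```

```text
[-19.7   0.4 178.5] [ 4.1 -1.2  1.5]
0.6 [-19.6 178.7] [-0.0001 -0.0004 -0.0003]
0.55 [-23.5 173.6] [ 0.0038 -0.0004  0.0048]
0.5 [-27.2 168.3] [ 0.0076 -0.0005  0.0101]
0.45 [-30.6 162.8] [ 0.0111 -0.0005  0.0155]
0.4 [-33.7 157.1] [ 0.0143 -0.0006  0.0211]
0.35 [-36.6 151.3] [ 0.0172 -0.0007  0.027 ]
0.3 [-39.1 145.3] [ 0.0198 -0.0007  0.0329]
0.25 [-41.4 139.1] [ 0.0222 -0.0008  0.039 ]
0.2 [-43.3 132.9] [ 0.0242 -0.0009  0.0452]
0.15 [-45.  126.5] [ 0.0259 -0.0009  0.0516]
0.1 [-46.3 120.1] [ 0.0274 -0.001   0.058 ]
0.05 [-47.3 113.6] [ 0.0284 -0.0011  0.0645]
```

View pics/s10.png

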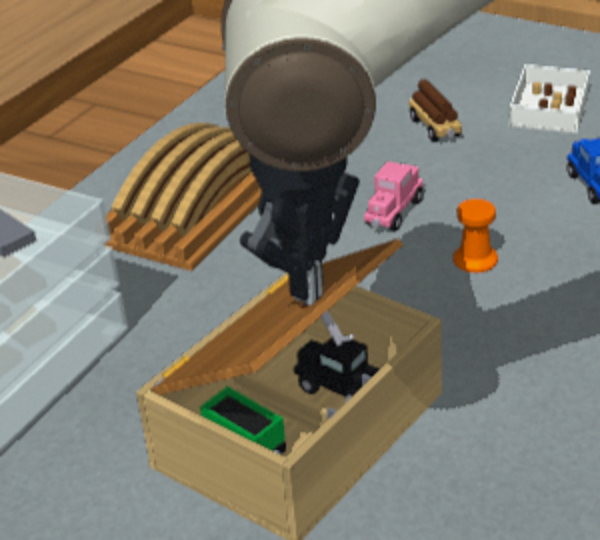

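The lid is at about 0.6 rad and following. On down.

Request:
{"api": "jog_arm", "payload": {"increments": [[0.004,0,0.005,0],[0.0075,0,0.01,0],[0.011,0,0.0155,0],[0.014,0,0.021,0],[0.017,0,0.027,0],[0.02,-0.001,0.033,0],[0.022,-0.001,0.039,0],[0.024,-0.001,0.045,0],[0.0255,-0.001,0.05,0],[0.027,-0.001,0.054,0]]}}

```text
clock: 20.5
position: [473.2, 128.9, 123.0]
ee_rot: [0.077, 0.997, 0.005, 0.006]
contact_force: [4.4, 0.8, 3.8]
gripper_width: 0.1
```

```bash
python3 arc.py 0.1
```

```text
[-47.3  -0.4 123. ] [4.4 0.8 3.8]
0.1 [-46.3 120.1] [-0.001   0.0004  0.0029]
0.05 [-47.3 113.6] [0.0001 0.0003 0.0094]
0.0 [-48. 107.] [0.0009 0.0002 0.016 ]
-0.05 [-48.3 100.4] [0.0013 0.0002 0.0226]
-0.1 [-48.4  93.7] [0.0014 0.0001 0.0292]
-0.15 [-48.   87.1] [0.0011 0.     0.0359]
-0.2 [-47.4  80.4] [ 0.0005 -0.      0.0425]
-0.25 [-46.4  73.8] [-0.0004 -0.0001  0.0492]
-0.3 [-45.1  67.3] [-0.0016 -0.0002  0.0557]
-0.35 [-43.4  60.7] [-0.0032 -0.0002  0.0623]
-0.4 [-41.4  54.3] [-0.0051 -0.0003  0.0687]
-0.45 [-39.1  48. ] [-0.0074 -0.0004  0.0751]
```

Request:
{"api": "jog_arm", "payload": {"increments": [[0,0,0.003,0],[0,0,0.006,0],[0,0,0.009,0],[0,0,0.012,0]]}}

```text
clock: 21.0
position: [472.1, 128.8, 110.5]
ee_rot: [0.077, 0.997, 0.004, 0.004]
contact_force: [-2.6, 3.0, 5.0]
gripper_width: 0.0
```

Request:
{"api": "jog_arm", "payload": {"increments": [[0,0,0.002,0],[0,0,0.003,0]]}}

```text
clock: 21.25
position: [471.9, 128.9, 107.3]
ee_rot: [0.077, 0.997, 0.004, 0.004]
contact_force: [0.7, 2.6, 4.8]
gripper_width: -0.2
```

Request:
{"api": "jog_arm", "payload": {"increments": [[0,0,0.001,0],[0,0,0.002,0]]}}

```text
clock: 21.5
position: [471.8, 128.9, 105.2]
ee_rot: [0.077, 0.997, 0.004, 0.004]
contact_force: [-0.2, 2.3, 5.8]
gripper_width: -0.5
```

Request:
{"api": "jog_arm", "payload": {"increments": [[0,0,0.001,0]]}}

```text
clock: 21.62
position: [471.8, 128.9, 104.3]
ee_rot: [0.077, 0.997, 0.004, 0.004]
contact_force: [0.2, 1.0, 6.7]
gripper_width: -0.0
```

Request:
{"api": "jog_arm", "payload": {"increments": [[0,0,0.001,0]]}}

```text
clock: 21.75
position: [471.8, 128.9, 103.4]
ee_rot: [0.077, 0.997, 0.004, 0.004]
contact_force: [0.0, 2.3, 6.4]
gripper_width: 0.1
```

Request:
{"api": "jog_arm", "payload": {"increments": [[0,0,0.001,0]]}}

```text
clock: 21.88
position: [471.8, 128.9, 102.6]
ee_rot: [0.077, 0.997, 0.004, 0.004]
contact_force: [0.5, 2.4, 5.7]
gripper_width: 0.2
```

Request:
{"api": "jog_arm", "payload": {"increments": [[0,0,0.0008,0]]}}

```text
clock: 22.0
position: [471.8, 128.9, 102.1]
ee_rot: [0.077, 0.997, 0.004, 0.004]
contact_force: [-2.1, 2.4, 8.9]
gripper_width: 0.1
```

Request:
{"api": "jog_arm", "payload": {"increments": [[0,0,0.0007,0]]}}

```text
clock: 22.12
position: [471.9, 128.9, 102.1]
ee_rot: [0.077, 0.997, 0.004, 0.004]
contact_force: [-1.3, 3.2, 10.3]
gripper_width: 0.0
```

That is the hard stop, at the same depth as when opening. Drawing back straight up.

Request:
{"api": "jog_arm", "payload": {"increments": [[0,0,-0.002,0],[0,0,-0.005,0],[0,0,-0.009,0],[0,0,-0.012,0]]}}

```text
clock: 22.62
position: [470.0, 127.7, 113.1]
ee_rot: [0.077, 0.997, 0.003, 0.002]
contact_force: [0.3, 0.1, 1.0]
gripper_width: 0.2
```

Request:
{"api": "jog_arm", "payload": {"increments": [[0,0,-0.01,0],[0,0,-0.03,0],[0.04,0,-0.07,0],[0.09,0,-0.11,0],[0.13,0,-0.14,0],[0.13,0,-0.14,0]]}}

```text
clock: 23.38
position: [339.6, 147.1, 255.2]
ee_rot: [0.076, 0.997, 0.006, 0.004]
contact_force: [0.8, 0.6, -0.6]
gripper_width: 0.1
```

```bash
python3 - <<'E'
from h import *
s=read_state();print(s['position'],s['contact_force'],s['clock'])
im=get_image("side");cv2.imwrite("pics/s11.png",cv2.resize(im[130:400,100:460,::-1],None,fx=2,fy=2))
im=get_image("scene");cv2.imwrite("pics/s12.png",im[:,:,::-1])
E
```

```text
[339.5696148  147.11492366 255.1799423 ] [ 0.7618482   0.62533389 -0.64250925] 23.375
```

View pics/s11.png

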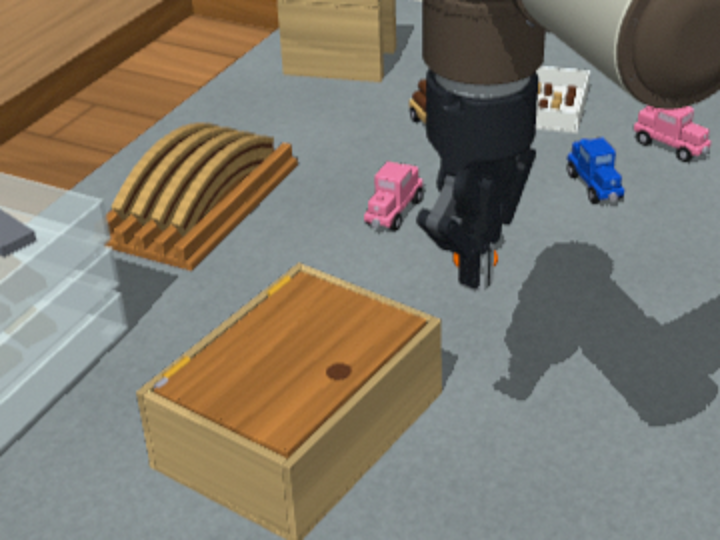

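View pics/s12.png

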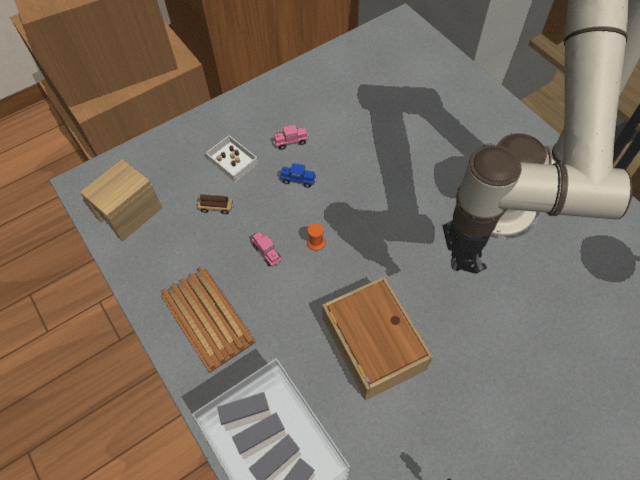

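The lid is flush, with the disc at its former place (395,321). I'll wait a second and compare with the first pictures before handing in.

Request:
{"api": "jog_arm", "payload": {"increments": [[0,0,0,0],[0,0,0,0],[0,0,0,0],[0,0,0,0],[0,0,0,0],[0,0,0,0],[0,0,0,0],[0,0,0,0]]}}

```text
clock: 24.48
position: [340.4, 146.7, 252.7]
ee_rot: [0.077, 0.997, 0.003, 0.002]
contact_force: [0.8, -0.7, -0.4]
gripper_width: -0.0
```

```bash
python3 - <<'E'
from h import *
im=get_image("scene")[:,:,::-1];a=cv2.imread("pics/scene0.png")
d=np.abs(cv2.GaussianBlur(im,(3,3),0).astype(int)-cv2.GaussianBlur(a,(3,3),0)).max(2)
for n,(x0,y0,x1,y1) in dict(box=(325,280,432,396),pier=(304,222,330,250),wag=(195,192,235,216),pink=(250,230,283,266),blue=(278,160,318,188),pink2=(270,122,310,150),tray=(203,135,258,180)).items():
    q=d[y0:y1,x0:x1];print(n,q.mean().round(1),(q>40).mean().round(3))
cv2.imwrite("pics/f.png",cv2.resize(im[260:400,310:440],None,fx=4,fy=4,interpolation=cv2.INTER_CUBIC))
s=read_state();print(s["clock"],s["contact_force"])
E
```

```text
box 2.9 0.0
pier 3.5 0.0
wag 2.7 0.0
pink 3.3 0.0
blue 3.0 0.0
pink2 10.1 0.129
tray 3.4 0.0
24.525 [-0.287197    0.5810292  -0.90412448]
```

View pics/f.png

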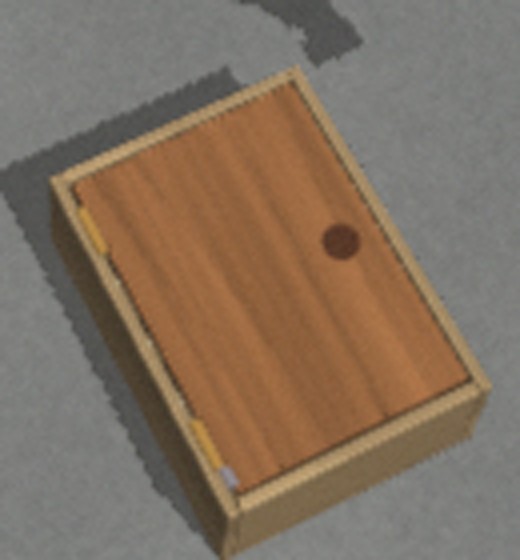

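The closed box matches its first picture, and the other objects are unchanged. The only difference, at the far pink engine, is the arm's shadow. Handing in.

```bash
python3 -c "
from bench import *
print(job_done())"
```

```text
the job is handed in; nothing more can be done
None
```

The black shunter is in the empty bay beside the tender and the lid is latched shut. I handed the job in at about 24.5 s.

- **Opening:** I pressed the spot until the stop was felt, at about 10.5 N, a little over the 5 to 7 N given for opening but under the 15 N limit. I withdrew at once, and the lid sprang fully open untouched.
- **Placing:** I set the shunter down on its wheels with about 7 N at touch-down. A picture showed it upright at about box x = -12, y = -52 mm.
- **Closing:** I swung the lid shut from behind and pressed it to the stop at about 10.3 N. It stayed flush for more than a second after I let go.

**Last checks:** The closed box and its lid match the first scene picture. The pier, log wagon, tray, blue engine and nearer pink engine are also unchanged. The check at the far pink engine did show a difference (13% of its pixels changed). I put it down to the arm's shadow, which lay over it at the start; it stands in the same place. The tender looked undisturbed before I closed the lid, but I could not check it or the shunter afterwards.

**One flaw:** When I released the shunter, a finger pushed against something in the bay. The wrist read about 13 N and the hand shifted by some 6 mm. The shunter still stood straight afterwards.

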